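# Index the vial carousel one notch and store a light-sensitive vial

### The arm

A 6-joint arm with a two-finger parallel gripper is mounted at the origin on the work surface; the furniture and walls round the work are solid. World frame = base frame: x ahead of the robot, y to its left, z up, the work surface at z = 0. Lengths are in m, angles in degrees, forces in N, time in s.
With the tool pointing down it reaches from about 0.35 to 0.875 m from the base axis. Payload 4.2 kg.
Tool frame: the origin (TCP) lies midway between the tips of the shut fingers; the grasp point (between the pads) lies 19 mm behind it (r.pinch_z is the distance from the TCP to the grasp point, in m); z points along the fingers, y is the line along which they close (so a half turn about z gives the same grasp; the last joint's range is limited). The gripper opens to 87 mm and grips with 3 to 60 N. Pads are 19 mm wide; open, the fingers measure 117 mm over their backs; the gripper's body (75 mm by 190 mm) begins 51 mm behind the grasp point.
Start: joints at [-60.756, 22.042, 0.453, 0, -68.411, -14.817], TCP at [0.156, -0.605, 0.223] pointing down, gripper open.
Joint ranges: [-179.83, 179.83], [-69.29, 118.12], [-61.27, 80.66], [-181.25, 117.63], [-171.15, -9.14], [-177.46, 177.46]. Speed limits (degrees/s): [159.86, 159.86, 180, 180, 180, 180].

### API

Orientations are given as a 3x3 rotation matrix whose columns are the frame's x, y, z axes.
In Python, from station import r, imaging, models gives the robot as it stands. The module is installed in compiled form; this text tells all that it offers.
- The arm moves only by the tool apply_moves, never from a script. Its argument "moves" is a list of rows, each a list of 2 entries, a list of its own where there are three numbers: the shift along the tool's x, y, z in m, then the turn about the tool's z in degrees. A call has 1 to 5 rows; each row shifts and turns the commanded pose from where the row before left it, along the tool's axes as they then stand; what a row does not reach is not made up. A row lasts 1/12 s, in which the tool goes at most 41.7 mm and 7.16 degrees, less where a joint would pass 70% of its speed; a pose out of reach is approached as far as the arm can. A call is refused whole if a number of a shift passes 0.0417 or a number of a turn 7.16, either way. A call with a gripper value outside its range is refused whole. "hand" is the finger opening in m, from 0 to 0.087, set as the call begins (left out, the last holds). The fingers move at their own pace and stop on an object; the grip force is fixed at half the most. Time passes only in rows, so rows that do not move let the fingers close. It gives the time, the measured TCP pose, the force, the opening and the grip force at its end, in the units of the state.
- r.sense(): the state, without advancing time (a new reading comes with each control period).
- imaging.capture(name): name is "scene" or "top"; returns a dict with "frame" (420x560x3 uint8, blue, green, red), "intrinsics" (3x3 intrinsics, pixels), "eye" and "orientation" of the camera in the world. Camera axes: x right, y down, z forward; pixel columns grow to the right and rows downward; lengths in m; the calibration is good to about 2 mm. A picture is of the moment at which its call begins. There is no depth.
- r.finish_job(): hands the job in; it is judged then, once.
Trained networks look in a picture, given as the dict that the camera call returned (one of the last four; its "shot" number tells which), for a name from the list of things; names that differ only in an ending like _2 or _b are one class to them, and where a whole thing is asked for, a point or a joint stands for the part that bears it (a point fixed in the world has none). Each returns a list of dicts, best first, with "confidence" (0 to 1); they miss things now and then, are a little off and sometimes report something else, mostly with a low value. They report only what shows in the picture. A call takes as long as a camera call.
- models.cut_out(picture, target): "region" (420x560 bool, what is visible of it) and "extent" ([left, top, width, height] as shares, 0 to 1, of the picture: columns of its width, rows of its height, round what is visible of it).
- models.place_of(picture, target): "at" ([column, row] as shares, 0 to 1, of the picture: columns of its width, rows of its height: a listed point, or the origin of a listed thing).
The state is a dict: "time_s": time; "joints": joint angles; "joint_velocities": joint speeds; "effort": joint torques, N m; "tcp_pos": TCP position; "ee_rot": TCP orientation; "wrist_force": force on the tool from outside, world axes, zero at the start; "moment": the same for the moment, N m; "gripper_width": opening from 0.0 (shut) to 1.0 (fully open); "gripper_force": force on a finger pad.
Only numpy, scipy, OpenCV 4.12 (cv2) and the standard library are available. Lean on these libraries where they do the work, as an engineer would, in place of code of your own. Each camera call takes 0.05 s, during which the arm holds its last target. There are 200 camera calls.

### The job

The only empty place of the vial carousel is shut off under its amber light hood. Pull up the red ring of the index lock, turn the tray just one notch counter-clockwise (seen from above) so that the empty place comes out from the hood, and let the pin drop fully home in that notch, found by feel, without forcing the pin. Then stand the amber vial with the blue cap from the table upright on the bottom of the empty well, and leave the other vials in their wells and the other things on the table alone.

Things in the scene. Friction and masses are not known exactly. Their poses are not given: they have to be found in the camera images.
- axis (a point): on the upright turning axis of the vial carousel, 50 mm above the table, level with the tray's top face; x axis points to the middle of the hood. The carousel is fixed to the table: white base 250 mm across and 24 mm high, on it a white turning tray 176 mm across with six wells at radius 60 mm, 60 degrees apart
- hood: fixed amber hood over three of the wells; origin on the axis at table height, x to its middle. It spans 77 degrees to either side of x, out to radius 96 mm; rim wall 60 to 96 mm above the table, flat roof at 99 mm, black nut on the axis up to 114 mm. The other three wells are open from above
- tray (a joint): angle of the tray in rad, growing counter-clockwise seen from above; 0 in the notch where it starts locked. The next notch counter-clockwise is in an adjustable segment clamped by hand: it lies anywhere from 0.92 to 1.17 rad and must be felt. A locked pin has about 0.75 mm of play to either side. Pushing it round takes 1 to 3 N at the pin's radius, 3 to 7 N while the pin drags on the index ring
- plunger (a joint): lift of the spring index plunger in m: 0 with its pin fully down in a notch, 0.010 with the pin standing on the index ring between notches, 0.015 at the upper stop. Its spring presses it down with about 6 N at 0 and 11 N at the upper stop
- pull_ring (a point): centre of the red plastic ring on top of the plunger, at radius 112 mm, 91 mm above the table while the pin is down. The ring stands upright in the plane through the turning axis: 36 mm across outside, 20 mm inside, 8 mm thick along the turning direction. It rides on the tray and starts at the robot's side of the carousel; turned one notch counter-clockwise it is still clear of the hood
- sleeve (a point): centre of the dark steel sleeve that guides the plunger, fixed to the tray right below the ring, by which the tray can also be pushed round: 18 mm across, upright, from 50 to 70 mm above the table (this point at 60 mm), on a lug 26 mm wide whose top is 50 mm above the table
- index_pin: the plunger's steel locking pin below the sleeve, 10 mm wide with a flat end; origin on its axis, at table height when the pin is down. It rides on the fixed index ring (steel, radius 102 to 122 mm, top face 36 mm above the table, square notches 11.5 mm wide and 12 mm deep; the next one in a brass segment of the ring). It must not press on anything with more than 25 N
- free_well (a point): centre of the floor of the one empty well, on the tray, 32 mm above the table; the well is 29 mm wide and 18 mm deep, upright, with a 2 mm bevel round its mouth. It starts under the hood, 60 degrees counter-clockwise from the hood's middle
- vial_1: the vial to be stored: amber glass, blue cap, round, 26 mm wide, 53 mm high; origin at the centre of its underside, z along its axis. It stands upright on the table left of the carousel
- vial_2: clear glass vial with a red cap, 26 mm wide, 53 mm high; stands in one of the carousel's other five wells (which one varies); origin at the centre of its underside
- vial_4: clear glass vial with a grey cap, 26 mm wide, 49 mm high; stands in one of the carousel's other five wells (which one varies); origin at the centre of its underside
- vial_bin_a: clear glass vial with a red cap, 24 mm wide, 53 mm high; stands in one of the carousel's other five wells (which one varies); origin at the centre of its underside
- vial_3: amber glass vial with a yellow cap, 22 mm wide, 47 mm high; stands in one of the carousel's other five wells (which one varies); origin at the centre of its underside
- vial_bin_c: clear glass vial with a green cap, 22 mm wide, 47 mm high; stands in one of the carousel's other five wells (which one varies); origin at the centre of its underside
- label_roll: roll of stickers lying flat on the table, 70 mm across, 30 mm high; origin at the centre of its underside
- carton_a: green and white medicine carton lying on the table, 90 x 50 x 20 mm; origin at the centre of its underside
- blister_c: tablet strip lying on the table, 90 x 36 x 5 mm; origin at the centre of its underside

How it is judged:
By the outcome, as a careful person would: the job done as asked, in the order asked, and still so for the second after the job is handed in, with the robot touching nothing.
It also fails if it takes over 67 s, if anything falls off the work surface, if the arm or the gripper's body presses on something with over 40 N, if the wrist force passes 120 N, or if a joint passes its speed limit or range.

## Working session

There is one attempt and no reset: what is moved stays moved. The work goes in short steps, Python scripts to look and compute and a tool call to move; the robot and the scene stay as the last step left them, time stands still between calls to the robot, and variables do not carry over. Pictures are saved under pics/ and viewed, at most 10 in all, crops included, and the job is handed in when it is done.

Besides the shell and the picture viewer there is one more tool, called after ">>>" as a command line: name --argument value ..., lists and objects as JSON in quotes. apply_moves: Moves the arm, as the interface text tells. Its arguments: {"type":"object","properties":{"moves":{"type":"array"},"hand":{"type":"number"}},"required":["moves"]}

```bash
mkdir -p pics
cat > h.py <<'E'
import numpy as np, cv2
from station import r, imaging, models
def ray(p,uv):
    K=np.array(p["intrinsics"]);R=np.array(p["orientation"]);
    d=R@np.linalg.solve(K,[uv[0],uv[1],1.]);return np.array(p["eye"]),d
def atz(p,uv,z):
    e,d=ray(p,uv);return e+d*(z-e[2])/d[2]
def proj(p,X):
    K=np.array(p["intrinsics"]);R=np.array(p["orientation"])
    c=K@(R.T@(np.array(X)-np.array(p["eye"])));return c[:2]/c[2]
def place(p,n):
    o=models.place_of(p,n);return [(np.array(a["at"])*[560,420],round(a["confidence"],2)) for a in o]
E
cat > a.py <<'E'
from h import *
s=imaging.capture("scene");t=imaging.capture("top")
cv2.imwrite("pics/s0.png",s["frame"]);cv2.imwrite("pics/t0.png",t["frame"])
print(s["eye"],t["eye"])
for n,z in [("axis",.05),("hood",0),("pull_ring",.091),("sleeve",.06),("free_well",.032),("vial_1",0),("label_roll",0),("carton_a",0),("blister_c",0)]:
    for nm,p in (("s",s),("t",t)):
        print(n,nm,[(u.round(1),c,atz(p,u,z).round(4)) for u,c in place(p,n)[:3]])
st=r.sense();print(st,r.pinch_z)
E
python3 a.py
```

```text
[0.02620956 0.58362815 0.47399039] [ 0.37398897 -0.03714814  1.1797279 ]
axis s [(array([254.1, 220.8]), 0.69, array([ 0.6012, -0.0162,  0.05  ]))]
axis t [(array([277.5, 174.9]), 0.81, array([ 0.5907, -0.0171,  0.05  ]))]
hood s []
hood t [(array([279.2, 170.8]), 0.97, array([ 0.6111, -0.0211,  0.    ])), (array([261.3, 158.6]), 0.51, array([0.6458, 0.0257, 0.    ]))]
pull_ring s [(array([298.4, 217. ]), 0.56, array([ 0.4906, -0.0289,  0.091 ]))]
pull_ring t [(array([281.3, 215.3]), 0.4, array([ 0.483 , -0.0242,  0.091 ]))]
sleeve s [(array([295. , 232.7]), 0.79, array([ 0.4898, -0.0182,  0.06  ]))]
sleeve t [(array([282.2, 213. ]), 0.89, array([ 0.4918, -0.0262,  0.06  ]))]
free_well s [(array([224.5, 230.1]), 0.69, array([0.643 , 0.0328, 0.032 ])), (array([394. , 226.2]), 0.34, array([ 0.3736, -0.2286,  0.032 ]))]
free_well t [(array([274.8, 171.1]), 0.69, array([ 0.6043, -0.0101,  0.032 ]))]
vial_1 s [(array([233. , 330.6]), 0.58, array([0.4279, 0.2176, 0.    ])), (array([266.4, 217.7]), 0.57, array([ 0.6579, -0.1192,  0.    ])), (array([266.7, 239.5]), 0.44, array([ 0.5848, -0.0
[... 819 characters left out ...]
+01, -1.48176490e+01]), 'joint_velocities': array([-0.1089886 , -0.05715685,  0.05168353, -0.07246506, -0.0777689 ,
        0.00408948]), 'effort': array([ 7.76317356e-04, -3.90473020e+01,  1.87623525e+01,  4.22445059e+00,
        1.54381490e-02, -1.84908345e-05]), 'tcp_pos': array([ 0.15572433, -0.60526688,  0.2225598 ]), 'ee_rot': array([[-9.68472592e-01, -2.49120128e-01,  2.85912492e-06],
       [-2.49120128e-01,  9.68472592e-01, -2.25531011e-05],
       [ 2.84944731e-06, -2.25543259e-05, -1.00000000e+00]]), 'wrist_force': array([-1.36853844,  0.63092051, -0.25895484]), 'moment': array([0.02668732, 0.04301582, 0.05700948]), 'gripper_force': 0.0, 'gripper_width': 1.0011026942414905} 0.0187
```

View pictures.

Run:
```python
import cv2,numpy as np
s=cv2.imread("pics/s0.png");t=cv2.imread("pics/t0.png")
a=cv2.resize(s[140:360,170:420],None,fx=2.4,fy=2.4,interpolation=3)
b=cv2.resize(t[130:290,180:330],None,fx=4.0*.9,fy=3.6,interpolation=3)[:528]
cv2.imwrite("pics/s0c.png",a);cv2.imwrite("pics/t0c.png",b);print(a.shape,b.shape)
```

```text
(528, 600, 3) (528, 540, 3)
```

View pics/s0c.png

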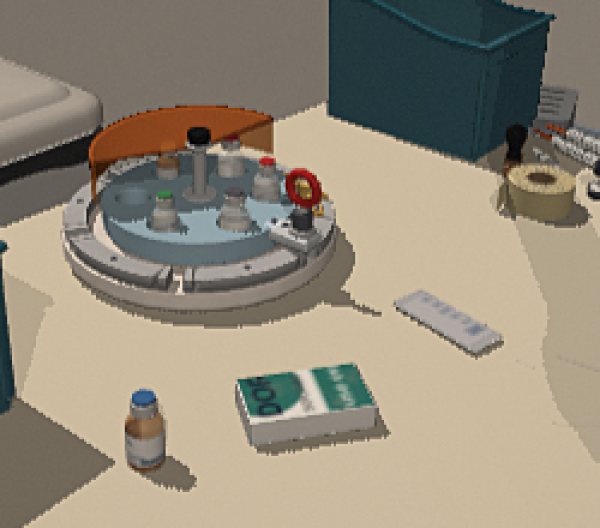

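View pics/t0c.png

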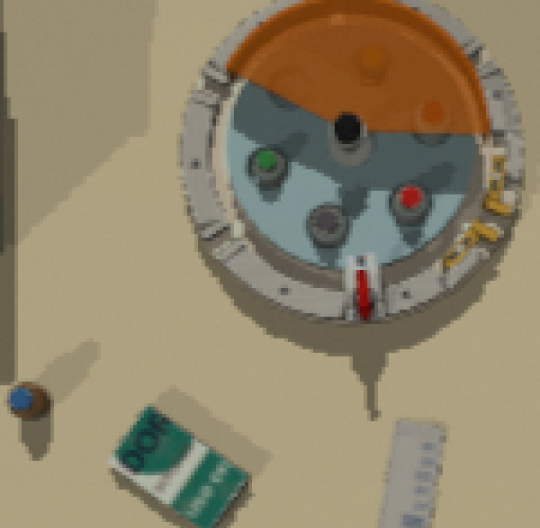

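```bash
cat > b.py <<'E'
from h import *
s=imaging.capture("scene");t=imaging.capture("top")
def cen(p,lo,hi,box,show=False):
    x0,y0,x1,y1=box
    h=cv2.cvtColor(p["frame"],cv2.COLOR_BGR2HSV)[y0:y1,x0:x1]
    m=cv2.inRange(h,lo,hi)
    n,l,st,c=cv2.connectedComponentsWithStats(m)
    i=1+np.argmax(st[1:,4]);return c[i]+[x0,y0],st[i]
def tri(a,ua,b,ub):
    e1,d1=ray(a,ua);e2,d2=ray(b,ub);A=np.stack([d1,-d2],1)
    k=np.linalg.lstsq(A,e2-e1,rcond=None)[0];P=e1+k[0]*d1;Q=e2+k[1]*d2
    return ((P+Q)/2).round(4),(Q-P).round(4)
R=((0,150,90),(8,255,255));
rs,a1=cen(s,*R,(285,205,312,232));rt,a2=cen(t,*R,(270,198,290,222))
print("ring",rs,a1,rt,a2,tri(s,rs,t,rt),atz(s,rs,.091),atz(t,rt,.091))
B=((100,120,60),(125,255,255))
bs,a1=cen(s,*B,(220,295,245,320));bt,a2=cen(t,*B,(178,230,200,250))
print("cap",bs,a1,bt,a2,tri(s,bs,t,bt),atz(s,bs,.045),atz(t,bt,.051))
N=((0,0,0),(180,255,45))
ns,a1=cen(s,*N,(244,186,262,206));nt,a2=cen(t,*N,(266,158,288,172))
print("nut",ns,a1,nt,a2,tri(s,ns,t,nt),atz(s,ns,.108),atz(t,nt,.112))
# hood outline top
m=models.cut_out(t,"hood")
if m:
    k=m[0]["region"];ys,xs=np.nonzero(k);print(m[0]["confidence"],k.sum())
    cv2.imwrite("pics/hm.png",k.astype(np.uint8)*255)
    P=np.array([atz(t,(x,y),.099)[:2] for x,y in zip(xs,ys)])
    np.save("hood.npy",P)
    print("hood cen",P.mean(0))
for n in ("tray","axis"):
  for p in (t,):
    m=models.cut_out(p,n)
    if m:print(n,m[0]["confidence"],np.array(m[0]["extent"])*[560,420,560,420])
print(r.sense()["time_s"])
E
python3 b.py
```

```text
ring [295.63 218.05] [  4   6  15  16 100] [280.34375 211.125  ] [ 9  7  4 13 32] (array([ 0.493 , -0.0224,  0.0904]), array([0.0006, 0.0004, 0.0001])) [ 0.49192431 -0.02158379  0.091     ] [ 0.49324572 -0.02217069  0.091     ]
cap [229.23404255 305.36170213] [ 5  8  9  6 47] [185.13636364 240.31818182] [ 5  8  5  6 22] (array([0.4316, 0.2197, 0.0496]), array([-0., -0., -0.])) [0.43605299 0.21571663 0.045     ] [0.43153019 0.21935034 0.051     ]
nut [252.40322581 196.30645161] [ 4  7 10  8 62] [276.04444444 165.42222222] [ 7  4  7  8 45] (array([ 0.6033, -0.0151,  0.1077]), array([-0.0006, -0.0005, -0.0001])) [ 0.60316331 -0.01444482  0.108     ] [ 0.6020385  -0.01539658  0.112     ]
0.57 2029
hood cen [ 0.64684954 -0.02931473]
tray 0.63 [240.688 155.19   72.184  62.202]
axis 0.72 [230.888 127.302  96.992  91.98 ]
1.25
```

View pics/t0.png

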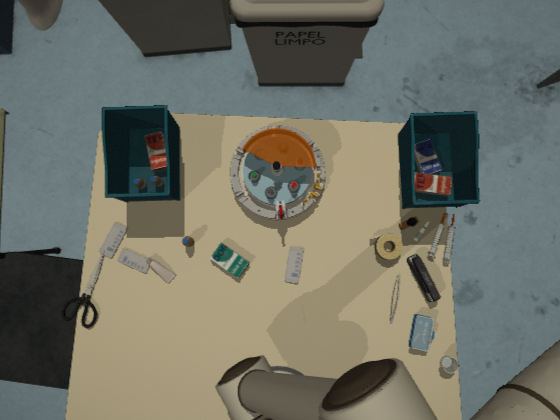

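```bash
cat >> h.py <<'E'
def plan(X,yaw=None):
    "shift in tool axes to reach world X, and turn (deg about tool z) to have tool x at angle yaw (deg)"
    st=r.sense();R=st["ee_rot"];p=st["tcp_pos"];d=R.T@(np.array(X)-p)
    y=np.degrees(np.arctan2(R[1,0],R[0,0]));t=None if yaw is None else -((yaw-y+180)%360-180)
    print("tcp",p.round(4),"yaw",y.round(2),"shift",d.round(4),"turn",t,"F",st["wrist_force"].round(2),"w",st["gripper_width"],"gf",st["gripper_force"],"t",st["time_s"].__round__(2))
E
python3 -c "
from h import *
plan([.493,-.0224,.19],183.7)
P=np.load('hood.npy')-[.6033,-.0153];a=np.degrees(np.arctan2(P[:,1],P[:,0]));q=np.hypot(*P.T)
for lo in (30,50,70): 
  m=(q>lo/1e3)&(q<(lo+20)/1e3);print(np.percentile(a[m],[1,50,99]),m.sum())
"
```

```text
tcp [ 0.1557 -0.6053  0.2226] yaw -165.57 shift [-0.4719  0.4805  0.0325] turn 10.726319414174668 F [ 0.15  0.52 -0.78] w 0.9975911808278616 gf 0.0 t 1.25
[-91.8200942  -16.52451871  57.14435765] 347
[-91.84924535 -16.75534652  59.15256028] 523
[-91.86961524 -16.51081737  59.71056914] 702
```

>>> apply_moves --moves '[[[-0.0236,0.024,0.0016],0],[[-0.0236,0.024,0.0016],0],[[-0.0236,0.024,0.0016],0],[[-0.0236,0.024,0.0016],0],[[-0.0236,0.024,0.0016],0]]' --hand 0.04

```text
time_s: 1.67
tcp_pos: [0.2405, -0.4584, 0.2146]
ee_rot: [[-0.969, -0.249, 0.0], [-0.249, 0.969, -0.0], [-0.0, -0.0, -1.0]]
wrist_force: [0.5, -0.6, 1.0]
gripper_width: 0.707
gripper_force: 0.0
```

>>> apply_moves --moves '[[[-0.0236,0.024,0.0016],0],[[-0.0236,0.024,0.0016],0],[[-0.0236,0.024,0.0016],0],[[-0.0236,0.024,0.0016],0],[[-0.0236,0.024,0.0016],0]]'

```text
time_s: 2.08
tcp_pos: [0.3251, -0.3126, 0.2068]
ee_rot: [[-0.968, -0.249, 0.001], [-0.249, 0.968, -0.0], [-0.001, -0.001, -1.0]]
wrist_force: [0.7, -0.3, 0.4]
gripper_width: 0.468
gripper_force: 0.0
```

>>> apply_moves --moves '[[[-0.0236,0.024,0.0016],0],[[-0.0236,0.024,0.0016],0],[[-0.0236,0.024,0.0016],0],[[-0.0236,0.024,0.0016],0],[[-0.0236,0.024,0.0016],0]]'

```text
time_s: 2.5
tcp_pos: [0.4095, -0.1668, 0.1989]
ee_rot: [[-0.968, -0.249, 0.001], [-0.249, 0.968, -0.0], [-0.001, -0.0, -1.0]]
wrist_force: [0.4, -0.5, 0.1]
gripper_width: 0.46
gripper_force: 0.0
```

>>> apply_moves --moves '[[[-0.0236,0.024,0.0016],0],[[-0.0236,0.024,0.0016],0],[[-0.0236,0.024,0.0016],0],[[-0.0236,0.024,0.0016],5.3],[[-0.0236,0.024,0.0016],5.4]]'

```text
time_s: 2.92
tcp_pos: [0.4962, -0.0227, 0.1909]
ee_rot: [[-0.998, -0.061, 0.001], [-0.061, 0.998, 0.0], [-0.001, 0.0, -1.0]]
wrist_force: [0.8, -0.3, -0.4]
gripper_width: 0.459
gripper_force: 0.0
```

```bash
python3 -c "
from h import *
plan([.493,-.0224,.078],183.7)
t=imaging.capture('top');s=imaging.capture('scene')
for n,z in (('pull_ring',.091),('sleeve',.06)):
  for p in (s,t): print(n,[(u.round(1),c,atz(p,u,z).round(4)) for u,c in place(p,n)[:2]])
"
```

```text
tcp [ 0.4962 -0.0227  0.1909] yaw -176.49 shift [0.0033 0.0005 0.1129] turn -0.18638673576970177 F [ 0.78 -0.3  -0.41] w 0.45854050665761875 gf 0.0 t 2.92
pull_ring [(array([296.5, 218.5]), 0.5, array([ 0.4894, -0.0212,  0.091 ]))]
pull_ring [(array([260.6, 156. ]), 0.53, array([0.6315, 0.0224, 0.091 ]))]
sleeve [(array([296.3, 233.2]), 0.66, array([ 0.4865, -0.0183,  0.06  ]))]
sleeve [(array([281.6, 215.2]), 0.74, array([ 0.4863, -0.0246,  0.06  ]))]
```

>>> apply_moves --moves '[[[0.001,0,0.028],0],[[0.001,0,0.028],0],[[0.001,0,0.028],0],[[0.001,0,0.028],0],[[0,0,0],0]]'

```text
time_s: 3.63
tcp_pos: [0.4872, -0.0266, 0.0742]
ee_rot: [[-0.998, -0.062, -0.011], [-0.062, 0.998, -0.002], [0.011, -0.001, -1.0]]
wrist_force: [-1.3, -0.1, -1.0]
gripper_width: 0.462
gripper_force: 0.0
```

>>> apply_moves --moves '[[[0,0,0],0],[[0,0,0],0],[[0,0,0],0],[[0,0,0],0],[[0,0,0],0]]' --hand 0.0

```text
time_s: 4.05
tcp_pos: [0.4927, -0.0246, 0.0799]
ee_rot: [[-0.998, -0.065, 0.003], [-0.065, 0.998, 0.001], [-0.003, 0.001, -1.0]]
wrist_force: [0.2, 0.1, 0.4]
gripper_width: 0.165
gripper_force: 0.0
```

```bash
python3 -c "
from h import *
plan([.493,-.0224,.078],183.7)
s=imaging.capture('scene');cv2.imwrite('pics/s1.png',cv2.resize(s['frame'][120:280,200:400],None,fx=3,fy=3,interpolation=3))
"
```

```text
tcp [ 0.4927 -0.0246  0.0799] yaw -176.27 shift [-0.0004  0.0022  0.0019] turn 0.027929127044444613 F [0.17 0.07 0.42] w 0.16507810240076942 gf 0.0 t 4.05
```

View pics/s1.png

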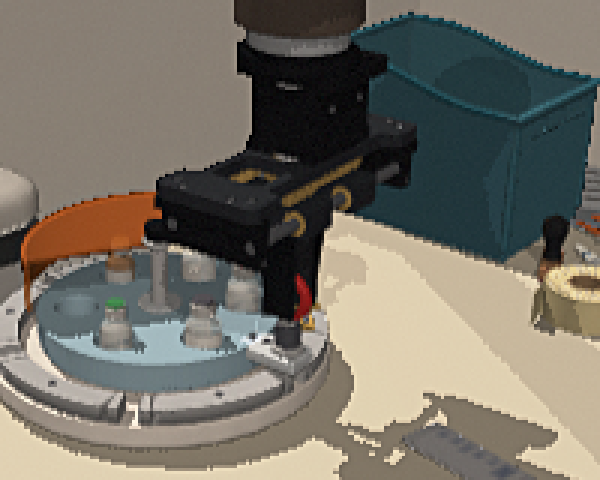

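>>> apply_moves --moves '[[[0,0.0015,0.001],0],[[0,0,0],0],[[0,0,0],0],[[0,0,0],0],[[0,0,0],0]]'

```text
time_s: 4.52
tcp_pos: [0.4926, -0.023, 0.0793]
ee_rot: [[-0.998, -0.066, 0.002], [-0.066, 0.998, -0.0], [-0.002, -0.0, -1.0]]
wrist_force: [-1.9, 1.1, 8.2]
gripper_width: 0.08
gripper_force: 29.9
```

>>> apply_moves --moves '[[[0,0,0],0],[[0,0,0],0]]'

```text
time_s: 4.68
tcp_pos: [0.4926, -0.023, 0.0793]
ee_rot: [[-0.998, -0.066, 0.002], [-0.066, 0.998, -0.0], [-0.002, -0.0, -1.0]]
wrist_force: [-2.1, 0.9, 8.7]
gripper_width: 0.079
gripper_force: 29.9
```

>>> apply_moves --moves '[[[0,0,-0.003],0],[[0,0,-0.004],0],[[0,0,-0.004],0],[[0,0,-0.003],0],[[0,0,0],0]]'

```text
time_s: 5.1
tcp_pos: [0.4923, -0.023, 0.0915]
ee_rot: [[-0.998, -0.065, 0.001], [-0.065, 0.998, 0.001], [-0.001, 0.001, -1.0]]
wrist_force: [4.4, 0.3, -11.1]
gripper_width: 0.077
gripper_force: 30.5
```

>>> apply_moves --moves '[[[0,0,-0.001],0],[[-0.0001,-0.0029,0],-1.5],[[-0.00015,-0.00586,0],-3],[[-0.00015,-0.00586,0],-3],[[0,0,0],0]]'

```text
time_s: 5.52
tcp_pos: [0.4943, -0.0379, 0.092]
ee_rot: [[-0.981, -0.196, 0.001], [-0.196, 0.981, 0.001], [-0.001, 0.0, -1.0]]
wrist_force: [5.2, 0.6, -10.7]
gripper_width: 0.081
gripper_force: 30.5
```

```bash
cat >> h.py <<'E'
A=np.array([.6033,-.0153])
def ang():
    st=r.sense();d=st["tcp_pos"][:2]-A;R=st["ee_rot"]
    print("R %.4f angle %.2f yaw %.2f"%(np.hypot(*d),np.degrees(np.arctan2(d[1],d[0]))%360,np.degrees(np.arctan2(R[1,0],R[0,0]))%360),
     "z %.4f"%st["tcp_pos"][2],"F tool",(R.T@st["wrist_force"]).round(2),"gw",round(st["gripper_width"]*87,2),"t",st["time_s"])
E
python3 -c "
from h import *
ang()"
```

```text
R 0.1113 angle 191.70 yaw 191.29 z 0.0920 F tool [-5.2  -0.48 10.67] gw 7.01 t 5.5167
```

>>> apply_moves --moves '[[[-0.00025,-0.00586,0],-3],[[-0.00025,-0.00586,0],-3],[[-0.00025,-0.00586,0],-3],[[-0.00015,-0.00586,0],-3],[[0,0,0],0]]'

```text
time_s: 5.93
tcp_pos: [0.5014, -0.06, 0.0918]
ee_rot: [[-0.919, -0.395, 0.0], [-0.395, 0.919, 0.001], [-0.001, 0.001, -1.0]]
wrist_force: [5.1, 2.2, -11.4]
gripper_width: 0.075
gripper_force: 30.5
```

>>> apply_moves --moves '[[[-0.00015,-0.00586,0],-3],[[-0.00015,-0.00586,0],-3],[[-0.00015,-0.00586,0],-3],[[-0.00015,-0.00586,0],-3],[[0,0,0],0]]'

```text
time_s: 6.35
tcp_pos: [0.5128, -0.0801, 0.0916]
ee_rot: [[-0.816, -0.577, -0.0], [-0.577, 0.816, 0.001], [-0.001, 0.001, -1.0]]
wrist_force: [5.4, 3.0, -11.9]
gripper_width: 0.078
gripper_force: 30.5
```

```bash
python3 -c "
from h import *
ang()"
```

```text
R 0.1113 angle 215.62 yaw 215.27 z 0.0916 F tool [-6.1  -0.67 11.92] gw 6.77 t 6.35
```

>>> apply_moves --moves '[[[-0.00025,-0.00586,0],-3],[[-0.00025,-0.00586,0],-3],[[-0.00025,-0.00586,0],-3],[[-0.00025,-0.00586,0],-3],[[-0.00025,-0.00586,0],-3]]'

```text
time_s: 6.77
tcp_pos: [0.5317, -0.1005, 0.0911]
ee_rot: [[-0.639, -0.769, -0.002], [-0.769, 0.639, 0.002], [-0.0, 0.003, -1.0]]
wrist_force: [2.9, 5.4, -11.0]
gripper_width: 0.08
gripper_force: 30.5
```

>>> apply_moves --moves '[[[0,-0.0025,0],-1.3],[[0,0,0.0005],0],[[0,0,0.0005],0],[[0,0,0.0005],0],[[0,0,0.0005],0]]'

```text
time_s: 7.18
tcp_pos: [0.534, -0.1024, 0.0896]
ee_rot: [[-0.623, -0.782, -0.001], [-0.782, 0.623, 0.001], [-0.0, 0.002, -1.0]]
wrist_force: [4.2, 3.5, -10.2]
gripper_width: 0.074
gripper_force: 30.5
```

```bash
python3 -c "
from h import *
ang()"
```

```text
R 0.1113 angle 231.50 yaw 231.48 z 0.0896 F tool [-5.35 -1.07 10.2 ] gw 6.45 t 7.1833
```

>>> apply_moves --moves '[[[0,0,0.0003],0],[[0,0,0.0003],0],[[0,0,0.0003],0],[[0,0,0.0003],0],[[0,0,0],0]]'

```text
time_s: 7.6
tcp_pos: [0.5341, -0.1024, 0.0895]
ee_rot: [[-0.622, -0.783, -0.001], [-0.783, 0.622, 0.001], [-0.0, 0.001, -1.0]]
wrist_force: [2.4, 5.2, -4.7]
gripper_width: 0.079
gripper_force: 30.4
```

>>> apply_moves --moves '[[[0,0,0],0],[[0,0,0],0],[[0,0,0],0],[[0,0,0],0],[[0,0,0],0]]' --hand 0.034

```text
time_s: 8.02
tcp_pos: [0.5344, -0.1036, 0.0898]
ee_rot: [[-0.622, -0.783, 0.0], [-0.783, 0.622, -0.0], [0.0, -0.0, -1.0]]
wrist_force: [1.1, 0.1, 0.6]
gripper_width: 0.351
gripper_force: 0.0
```

>>> apply_moves --moves '[[[0,0,0.008],0],[[0,0,0.008],0],[[0,0,0.008],0],[[0,0,0.008],0],[[0,0,0],0]]'

```text
time_s: 8.43
tcp_pos: [0.5328, -0.1033, 0.0549]
ee_rot: [[-0.623, -0.783, -0.005], [-0.783, 0.623, -0.0], [0.003, 0.004, -1.0]]
wrist_force: [-1.0, -0.1, 0.9]
gripper_width: 0.388
gripper_force: 0.0
```

```bash
python3 -c "
from h import *
ang()
s=imaging.capture('scene');t=imaging.capture('top');a=s['frame'][130:270,230:350];b=t['frame'][130:270,220:340]
cv2.imwrite('pics/s2.png',cv2.resize(np.hstack([a,b]),None,fx=3.3,fy=3.3,interpolation=3))
"
```

```text
R 0.1127 angle 231.30 yaw 231.50 z 0.0549 F tool [ 0.69  0.77 -0.85] gw 33.76 t 8.4333
```

View pics/s2.png

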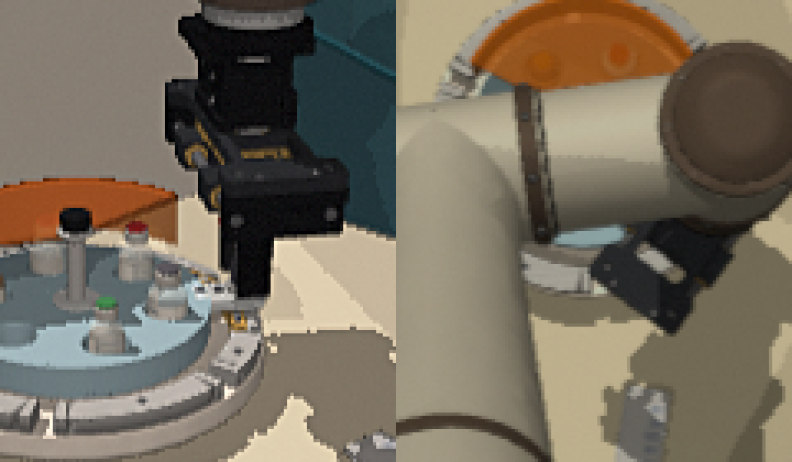

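>>> apply_moves --moves '[[[0,0,0],0],[[0,0,0],0],[[0,0,0],0],[[0,0,0],0],[[0,0,0],0]]' --hand 0.0

```text
time_s: 8.95
tcp_pos: [0.5343, -0.1029, 0.0577]
ee_rot: [[-0.622, -0.783, -0.0], [-0.783, 0.622, 0.0], [-0.0, 0.0, -1.0]]
wrist_force: [-2.4, 2.7, 2.5]
gripper_width: 0.192
gripper_force: 30.0
```

>>> apply_moves --moves '[[[0,0,0],0],[[0,0,0],0],[[0,0,0],0]]'

```text
time_s: 9.2
tcp_pos: [0.5343, -0.103, 0.0576]
ee_rot: [[-0.622, -0.783, -0.0], [-0.783, 0.622, 0.0], [-0.0, 0.0, -1.0]]
wrist_force: [-2.5, 3.9, 4.5]
gripper_width: 0.194
gripper_force: 30.0
```

>>> apply_moves --moves '[[[0,-0.001,0],-0.5],[[0,-0.001,0],-0.5],[[0,-0.001,0],-0.5]]'

```text
time_s: 9.45
tcp_pos: [0.5363, -0.1045, 0.0576]
ee_rot: [[-0.601, -0.799, -0.001], [-0.799, 0.601, 0.001], [0.0, 0.001, -1.0]]
wrist_force: [-3.5, 6.1, 5.8]
gripper_width: 0.196
gripper_force: 30.0
```

```bash
python3 -c "
from h import *
ang()"
```

```text
R 0.1116 angle 233.12 yaw 233.05 z 0.0576 F tool [-2.72  6.47 -5.82] gw 17.02 t 9.45
```

>>> apply_moves --moves '[[[0,-0.001,0],-0.5],[[0,-0.001,0],-0.5],[[0,-0.001,0],-0.5],[[0,-0.001,0],-0.5]]'

```text
time_s: 9.78
tcp_pos: [0.5395, -0.1069, 0.0576]
ee_rot: [[-0.573, -0.82, -0.001], [-0.82, 0.573, 0.001], [0.0, 0.001, -1.0]]
wrist_force: [-3.4, 4.9, 5.5]
gripper_width: 0.193
gripper_force: 30.0
```

>>> apply_moves --moves '[[[0,-0.0007,0],-0.4],[[0,-0.0007,0],-0.3],[[0,-0.0006,0],-0.3]]'

```text
time_s: 10.03
tcp_pos: [0.5411, -0.108, 0.0576]
ee_rot: [[-0.559, -0.829, -0.001], [-0.829, 0.559, 0.001], [0.0, 0.001, -1.0]]
wrist_force: [-3.6, 6.0, 6.4]
gripper_width: 0.194
gripper_force: 30.0
```

```bash
python3 -c "
from h import *
ang()"
```

```text
R 0.1116 angle 236.13 yaw 236.04 z 0.0576 F tool [-2.97  6.33 -6.39] gw 16.87 t 10.0333
```

>>> apply_moves --moves '[[[0,-0.0007,0],-0.4],[[0,-0.0007,0],-0.3],[[0,-0.0006,0],-0.3]]'

```text
time_s: 10.28
tcp_pos: [0.5427, -0.109, 0.0576]
ee_rot: [[-0.544, -0.839, -0.001], [-0.839, 0.544, 0.001], [0.0, 0.002, -1.0]]
wrist_force: [-4.1, 5.7, 5.9]
gripper_width: 0.194
gripper_force: 30.0
```

>>> apply_moves --moves '[[[0,-0.0005,0],-0.3],[[0,-0.0005,0],-0.2]]'

```text
time_s: 10.45
tcp_pos: [0.5436, -0.1096, 0.0576]
ee_rot: [[-0.537, -0.844, -0.001], [-0.844, 0.537, 0.001], [0.0, 0.002, -1.0]]
wrist_force: [-4.3, 5.8, 6.0]
gripper_width: 0.191
gripper_force: 30.0
```

>>> apply_moves --moves '[[[0,-0.0007,0],-0.4],[[0,-0.0007,0],-0.3],[[0,-0.0006,0],-0.3]]'

```text
time_s: 10.7
tcp_pos: [0.5452, -0.1106, 0.0576]
ee_rot: [[-0.522, -0.853, -0.001], [-0.853, 0.522, 0.001], [0.0, 0.002, -1.0]]
wrist_force: [-2.8, 5.0, 6.5]
gripper_width: 0.194
gripper_force: 30.0
```

>>> apply_moves --moves '[[[0,-0.0007,0],-0.4],[[0,-0.0007,0],-0.3],[[0,-0.0006,0],-0.3]]'

```text
time_s: 10.95
tcp_pos: [0.5469, -0.1116, 0.0576]
ee_rot: [[-0.507, -0.862, -0.001], [-0.862, 0.507, 0.001], [0.0, 0.002, -1.0]]
wrist_force: [-4.0, 5.8, 5.8]
gripper_width: 0.198
gripper_force: 30.0
```

>>> apply_moves --moves '[[[0,-0.0007,0],-0.4],[[0,-0.0007,0],-0.3],[[0,-0.0006,0],-0.3]]'

```text
time_s: 11.2
tcp_pos: [0.5487, -0.1126, 0.0576]
ee_rot: [[-0.492, -0.871, -0.001], [-0.871, 0.492, 0.001], [0.0, 0.002, -1.0]]
wrist_force: [-4.4, 6.4, 6.6]
gripper_width: 0.194
gripper_force: 30.0
```

>>> apply_moves --moves '[[[0,-0.0007,0],-0.4],[[0,-0.0007,0],-0.3],[[0,-0.0006,0],-0.3]]'

```text
time_s: 11.45
tcp_pos: [0.5509, -0.1137, 0.0579]
ee_rot: [[-0.476, -0.88, -0.001], [-0.88, 0.476, 0.001], [-0.0, 0.001, -1.0]]
wrist_force: [-4.6, 7.2, 8.1]
gripper_width: 0.191
gripper_force: 30.0
```

>>> apply_moves --moves '[[[0,-0.0005,0],-0.2],[[0,0,0],0]]'

```text
time_s: 11.62
tcp_pos: [0.5509, -0.1137, 0.0579]
ee_rot: [[-0.473, -0.881, -0.002], [-0.881, 0.473, 0.001], [0.0, 0.002, -1.0]]
wrist_force: [-4.3, 7.4, 7.8]
gripper_width: 0.195
gripper_force: 30.0
```

```bash
python3 -c "
from h import *
ang()
s=imaging.capture('scene');f=s['frame']
h=cv2.cvtColor(f,cv2.COLOR_BGR2HSV)[180:240,255:330];m=cv2.inRange(h,(0,150,60),(8,255,255));y,x=np.nonzero(m);print(len(x),list(zip(x+255,y+180))[:60])
a=np.radians(242);
for z in (.091,.101,.109,.119,.06): print(z,proj(s,[A[0]+.112*np.cos(a),A[1]+.112*np.sin(a),z]))
"
```

```text
R 0.1115 angle 241.97 yaw 241.77 z 0.0579 F tool [-4.44  7.3  -7.83] gw 16.93 t 11.6167
50 [(np.int64(298), np.int64(190)), (np.int64(297), np.int64(191)), (np.int64(298), np.int64(191)), (np.int64(296), np.int64(192)), (np.int64(297), np.int64(192)), (np.int64(298), np.int64(192)), (np.int64(296), np.int64(193)), (np.int64(297), np.int64(193)), (np.int64(294), np.int64(194)), (np.int64(295), np.int64(194)), (np.int64(296), np.int64(194)), (np.int64(297), np.int64(194)), (np.int64(294), np.int64(195)), (np.int64(295), np.int64(195)), (np.int64(296), np.int64(195)), (np.int64(297), np.int64(195)), (np.int64(266), np.int64(196)), (np.int64(267), np.int64(196)), (np.int64(268), np.int64(196)), (np.int64(269), np.int64(196)), (np.int64(294), np.int64(196)), (np.int64(295), np.int64(196)), (np.int64(296), np.int64(196)), (np.int64(264), np.int64(197)), (np.int64(265), np.int64(197)), (np.int64(270), np.int64(197)), (np.int64(294), np.int64(197)), (np.int64(295), np.int64(197)), (np.int64(296), np.int64(197)), (np.int64(266), np.int64(198)), (np.int64(267), np.int64(198)), (np.int64(268), np.int64(198)), (np.int64(269), np.int64(198)), (np.int64(294), np.int64(198)), (np.int64(295), np.int64(198)), (np.int64(296), np.int64(198)), (np.int64(294), np.int64(199)), (np.int64(295), np.int64(199)), (np.int64(296), np.int64(199)), (np.int64(297), np.int64(199)), (np.int64(294), np.int64(200)), (np.int64(295), np.int64(200)), (np.int64(296), np.int64(200)), (np.int64(297), np.int64(200)), (np.int64(295), np.int64(201)), (np.int64(296), np.int64(201)), (np.int64(297), np.int64(201)), (np.int64(296), np.int64(202)), (np.int64(297), np.int64(202)), (np.int64(297), np.int64(203))]
0.091 [300.74059333 196.13671007]
0.101 [300.88536543 191.99420539]
0.109 [301.00213757 188.65289093]
0.119 [301.14931118 184.44166981]
0.06 [300.30003933 208.74270869]
```

>>> apply_moves --moves '[[[0,0.0005,0],0],[[0,0.0007,0],0],[[0,0,0],0]]'

```text
time_s: 11.92
tcp_pos: [0.5508, -0.1137, 0.0579]
ee_rot: [[-0.473, -0.881, 0.001], [-0.881, 0.473, 0.0], [-0.0, -0.001, -1.0]]
wrist_force: [-1.9, 5.0, 5.2]
gripper_width: 0.193
gripper_force: 30.0
```

>>> apply_moves --moves '[[[0,0,0],0],[[0,0,0],0],[[0,0,0],0],[[0,0,0],0],[[0,0,0],0]]' --hand 0.034

```text
time_s: 12.33
tcp_pos: [0.5505, -0.1143, 0.057]
ee_rot: [[-0.474, -0.881, -0.0], [-0.881, 0.474, -0.0], [0.0, 0.0, -1.0]]
wrist_force: [-0.1, -0.0, -1.4]
gripper_width: 0.377
gripper_force: 0.0
```

>>> apply_moves --moves '[[[0,0,-0.012],0],[[0,0,-0.02],0],[[0,0,-0.03],0],[[0,0,-0.04],0],[[0,0,-0.03],0]]'

```text
time_s: 12.75
tcp_pos: [0.551, -0.1143, 0.1919]
ee_rot: [[-0.473, -0.881, 0.002], [-0.881, 0.473, -0.001], [-0.0, -0.002, -1.0]]
wrist_force: [1.4, 0.4, 0.7]
gripper_width: 0.393
gripper_force: 0.0
```

```bash
python3 -c "
from h import *
ang()
plan([.4316,.2197,.16],None)
print(r.sense()['joints'])"
```

```text
R 0.1120 angle 242.18 yaw 241.74 z 0.1919 F tool [-0.99 -1.05 -0.72] gw 34.19 t 12.75
tcp [ 0.551  -0.1143  0.1919] yaw -118.26 shift [-0.2377  0.2634  0.0314] turn None F [1.39 0.38 0.72] w 0.39293426192368586 gf 0.0 t 12.75
[  4.80383435  17.3456369  -11.21277616   0.06264449 -61.33866927
 -33.09252947]
```

>>> apply_moves --moves '[[[-0.024,0.0264,0],0],[[-0.024,0.0264,0],0],[[-0.024,0.0264,0],0],[[-0.024,0.0264,0],0],[[-0.024,0.0264,0],0]]' --hand 0.06

```text
time_s: 13.17
tcp_pos: [0.4904, 0.0554, 0.1894]
ee_rot: [[-0.474, -0.88, 0.0], [-0.88, 0.474, 0.0], [-0.0, -0.0, -1.0]]
wrist_force: [0.4, 0.4, -0.2]
gripper_width: 0.654
gripper_force: 0.0
```

>>> apply_moves --moves '[[[-0.024,0.0264,0],0],[[-0.024,0.0264,0],0],[[-0.024,0.0264,0],0],[[-0.024,0.0264,0],0],[[-0.022,0.0258,0],0]]'

```text
time_s: 13.58
tcp_pos: [0.4305, 0.222, 0.1895]
ee_rot: [[-0.473, -0.881, 0.001], [-0.881, 0.473, 0.0], [-0.001, -0.0, -1.0]]
wrist_force: [0.2, 0.8, 0.8]
gripper_width: 0.688
gripper_force: 0.0
```

>>> apply_moves --moves '[[[0,0,0],7],[[0,0,0],7],[[0,0,0],7],[[0,0,0],7],[[0,0,0],7]]'

```text
time_s: 14.0
tcp_pos: [0.4312, 0.2205, 0.1892]
ee_rot: [[-0.896, -0.445, 0.0], [-0.445, 0.896, -0.0], [0.0, -0.0, -1.0]]
wrist_force: [-0.6, 1.2, 0.1]
gripper_width: 0.691
gripper_force: 0.0
```

>>> apply_moves --moves '[[[0,0,0],7],[[0,0,0],7],[[0,0,0],0.7],[[0,0,0],0]]'

```text
time_s: 14.33
tcp_pos: [0.4313, 0.2203, 0.1893]
ee_rot: [[-0.978, -0.211, 0.0], [-0.211, 0.978, -0.0], [0.0, -0.0, -1.0]]
wrist_force: [-0.4, -0.2, -0.4]
gripper_width: 0.693
gripper_force: 0.0
```

```bash
cat > c.py <<'E'
exec(open("b.py").read().split("B=((100")[0].replace("(285,205,312,232)","(285,178,325,215)").replace("(270,198,290,222)","(285,190,320,225)"))
from h import A
plan([.4316,.2197,.1],192)
for n,z in (("free_well",.032),("sleeve",.06),("axis",.05)):
  for p in (s,t): print(n,[(u.round(1),c,atz(p,u,z).round(4)) for u,c in place(p,n)[:2]])
cv2.imwrite("pics/t3.png",cv2.resize(t["frame"][115:230,215:345],None,fx=6,fy=5.2,interpolation=3))
np.save("s3.npy",s["frame"]);np.save("t3.npy",t["frame"])
E
python3 c.py
```

```text
Traceback (most recent call last):
  File "c.py", line 1, in <module>
    exec(open("b.py").read().split("B=((100")[0].replace("(285,205,312,232)","(285,178,325,215)").replace("(270,198,290,222)","(285,190,320,225)"))
    ~~~~^^^^^^^^^^^^^^^^^^^^^^^^^^^^^^^^^^^^^^^^^^^^^^^^^^^^^^^^^^^^^^^^^^^^^^^^^^^^^^^^^^^^^^^^^^^^^^^^^^^^^^^^^^^^^^^^^^^^^^^^^^^^^^^^^^^^^^^^^^^
ValueError: attempt to get argmax of an empty sequence
```

>>> apply_moves --moves '[[[0,0,0.038],0],[[0,0,0.038],0],[[0,-0.0005,0.038],0],[[0,0,0.034],0],[[0,0,0.014],0]]'

```text
time_s: 14.85
tcp_pos: [0.4292, 0.2178, 0.0234]
ee_rot: [[-0.978, -0.209, -0.005], [-0.209, 0.978, -0.005], [0.006, -0.004, -1.0]]
wrist_force: [-0.3, 0.6, -0.2]
gripper_width: 0.691
gripper_force: 0.0
```

>>> apply_moves --moves '[[[0,0,0],0],[[0,0,0],0],[[0,0,0],0],[[0,0,0],0]]'

```text
time_s: 15.18
tcp_pos: [0.4324, 0.221, 0.029]
ee_rot: [[-0.978, -0.209, 0.003], [-0.209, 0.978, 0.003], [-0.003, 0.002, -1.0]]
wrist_force: [-0.0, 0.6, -0.2]
gripper_width: 0.688
gripper_force: 0.0
```

```bash
sed -i 's/^exec.*/from h import */; s/^from h import A$/s=imaging.capture("scene");t=imaging.capture("top")/' c.py; sed -i '/^  for p in (s,t)/!b' c.py; python3 c.py
```

```text
tcp [0.4321 0.2207 0.0288] yaw -167.95 shift [ 0.0005 -0.0007 -0.0712] turn 0.05184358544454426 F [-0.25  0.    0.12] w 0.6899974787668707 gf 0.0 t 15.28
free_well []
free_well [(array([275.7, 172.1]), 0.68, array([ 0.6015, -0.0123,  0.032 ])), (array([254.3, 179.3]), 0.66, array([0.5845, 0.0435, 0.032 ]))]
sleeve [(array([303.3, 211.2]), 0.8, array([ 0.5378, -0.1085,  0.06  ])), (array([267.2, 237.6]), 0.71, array([0.5185, 0.0338, 0.06  ]))]
sleeve [(array([319.4, 189.8]), 0.68, array([ 0.5473, -0.1213,  0.06  ])), (array([290.5, 264.3]), 0.48, array([ 0.3642, -0.0429,  0.06  ]))]
axis [(array([253.6, 222.3]), 0.65, array([ 0.597 , -0.0104,  0.05  ]))]
axis [(array([276.2, 169.4]), 0.66, array([ 0.605 , -0.0142,  0.05  ])), (array([257.3, 178.6]), 0.4, array([0.5828, 0.0345, 0.05  ]))]
```

View pics/t3.png

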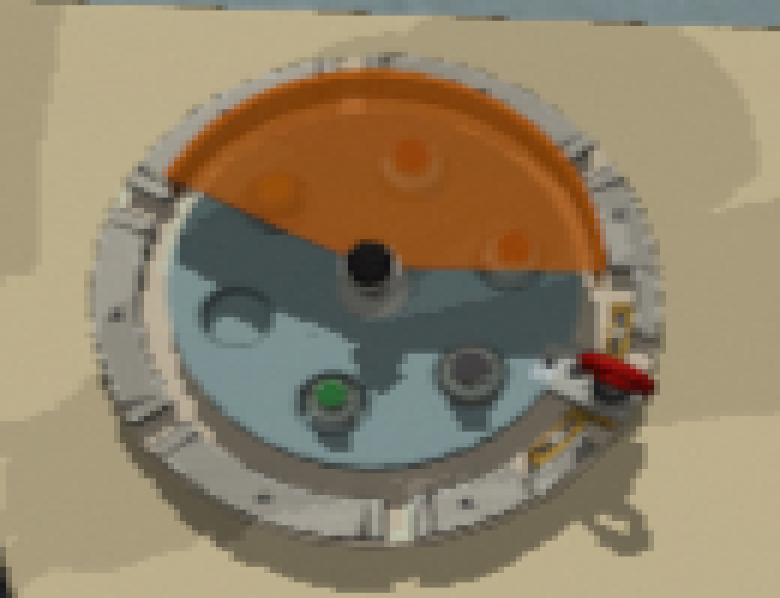

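```bash
cat > d.py <<'E'
from h import *
src=open("b.py").read();exec(src.split("def cen")[1].join(["def cen",""]).split("R=((0")[0])
s=imaging.capture("scene");t=imaging.capture("top")
def rep(n,X): d=np.array(X[:2])-A;print(n,np.round(X,4),"R %.4f ang %.2f"%(np.hypot(*d),np.degrees(np.arctan2(d[1],d[0]))%360))
Rd=((0,150,60),(8,255,255));G=((50,110,50),(75,255,255));N=((0,0,0),(180,255,45))
ft=t["frame"];
rt,_=cen(t,*Rd,(305,175,335,200));rs,st=cen(s,*Rd,(285,178,325,215));print(rs,st,rt);X,e=tri(s,rs,t,rt);rep("ring",X);print(e)
gt,_=cen(t,*G,(262,180,280,200));rep("green t",atz(t,gt,.032+.046))
gs,_=cen(s,*G,(225,190,290,250));X,e=tri(s,gs,t,gt);rep("green tri",X);print(e)
rep("well",atz(t,(254.3-.4,175.8-.4),.05))
# sampling the mouth/tray: grey vial by eye
rep("grey t",atz(t,(215+469/6-.4,115+365/5.2-.4),.08))
nt,_=cen(t,*N,(266,158,288,172));ns,_=cen(s,*N,(244,186,262,206));X,e=tri(s,ns,t,nt);rep("nut",X)
# base outline fit: light ring -> circle by edges
g=cv2.cvtColor(ft,cv2.COLOR_BGR2HSV)
blue=cv2.inRange(g,(80,25,40),(115,160,255))[115:230,215:345];n,l,stt,c=cv2.connectedComponentsWithStats(blue);print(stt[1:][stt[1:,4]>100])
ys,xs=np.nonzero(blue);P=np.array([atz(t,(x+215,y+115),.05)[:2] for x,y in zip(xs,ys)])
d=P-A;a=np.degrees(np.arctan2(d[:,1],d[:,0]))%360;q=np.hypot(*d.T)
B=[]
for k in range(80,266,5):
    m=(abs(a-k)<2.5)&(q<.095)
    if m.sum()>5:B.append(A+np.array([np.cos(np.radians(k)),np.sin(np.radians(k))])*q[m].max());
B=np.array(B);from scipy.optimize import least_squares as ls
f=ls(lambda p:np.hypot(*(B-p[:2]).T)-.088,[*A],loss="soft_l1",f_scale=.001);print("tray centre",f.x,np.sqrt((f.fun**2).mean()))
E
python3 d.py
```

```text
[300.59493671 196.4556962 ] [ 9 12 14 14 79] [317.35294118 186.19607843]
ring [ 0.5516 -0.1145  0.0899] R 0.1119 ang 242.47
[0.0003 0.0002 0.    ]
green t [0.5472 0.0027 0.078 ] R 0.0589 ang 162.23
green tri [0.5473 0.0027 0.0769] R 0.0588 ang 162.18
[0.0001 0.0001 0.    ]
well [0.5913 0.043  0.05  ] R 0.0595 ang 101.61
grey t [ 0.5588 -0.0546  0.08  ] R 0.0594 ang 221.48
nut [ 0.5978 -0.0178  0.1179] R 0.0060 ang 204.44
[[  30    0  100    5  267]
 [  28   38   68   52 1975]]
tray centre [ 0.60407418 -0.01623524] 0.002905094892134691
```

>>> apply_moves --moves '[[[0.0005,-0.0007,0.007],0],[[0,0,0],0],[[0,0,0],0]]'

```text
time_s: 15.93
tcp_pos: [0.4306, 0.2187, 0.0197]
ee_rot: [[-0.978, -0.208, -0.001], [-0.208, 0.978, -0.001], [0.001, -0.001, -1.0]]
wrist_force: [-0.2, -0.7, 0.3]
gripper_width: 0.688
gripper_force: 0.0
```

>>> apply_moves --moves '[[[0,0,0],0],[[0,0,0],0],[[0,0,0],0],[[0,0,0],0],[[0,0,0],0]]' --hand 0.0

```text
time_s: 16.35
tcp_pos: [0.4311, 0.2192, 0.0204]
ee_rot: [[-0.978, -0.208, 0.0], [-0.208, 0.978, 0.0], [-0.0, 0.0, -1.0]]
wrist_force: [-0.5, 0.3, 0.1]
gripper_width: 0.399
gripper_force: 0.0
```

>>> apply_moves --moves '[[[0,0,0],0],[[0,0,0],0],[[0,0,0],0]]'

```text
time_s: 16.6
tcp_pos: [0.4311, 0.2192, 0.0204]
ee_rot: [[-0.978, -0.208, 0.0], [-0.208, 0.978, 0.0], [-0.0, 0.0, -1.0]]
wrist_force: [-0.2, 0.1, 0.2]
gripper_width: 0.278
gripper_force: 29.8
```

>>> apply_moves --moves '[[[0,0,-0.01],0],[[0,0,-0.03],0],[[0,0,-0.04],0],[[0,0,-0.025],0],[[0,0,0],0]]'

```text
time_s: 17.02
tcp_pos: [0.434, 0.2216, 0.131]
ee_rot: [[-0.978, -0.21, 0.009], [-0.21, 0.978, 0.007], [-0.011, 0.005, -1.0]]
wrist_force: [0.5, 0.3, -0.6]
gripper_width: 0.277
gripper_force: 29.8
```

```bash
python3 -c "
from h import *
plan([.5915,.0431,.12],191.8)"
```

```text
tcp [0.434  0.2216 0.131 ] yaw -167.89 shift [-0.1165 -0.2076  0.0111] turn 0.305378176066597 F [ 0.5   0.26 -0.64] w 0.2770656429939474 gf 29.79758684828994 t 17.02
```

>>> apply_moves --moves '[[[-0.012,-0.0206,0],0.3],[[-0.015,-0.0257,0],0],[[-0.015,-0.0257,0],0],[[-0.015,-0.0257,0],0],[[-0.015,-0.0257,0],0]]'

```text
time_s: 17.43
tcp_pos: [0.527, 0.1119, 0.1248]
ee_rot: [[-0.979, -0.204, -0.001], [-0.204, 0.979, -0.0], [0.001, 0.0, -1.0]]
wrist_force: [-0.2, 1.1, -0.3]
gripper_width: 0.284
gripper_force: 29.8
```

>>> apply_moves --moves '[[[-0.015,-0.0257,0],0],[[-0.015,-0.0257,0],0],[[-0.012,-0.0206,0],0],[[-0.0063,-0.0102,0],0],[[0,0,0],0]]'

```text
time_s: 17.85
tcp_pos: [0.5916, 0.0406, 0.1243]
ee_rot: [[-0.98, -0.2, -0.001], [-0.2, 0.98, -0.0], [0.001, -0.0, -1.0]]
wrist_force: [-0.4, 0.1, -0.1]
gripper_width: 0.282
gripper_force: 29.8
```

>>> apply_moves --moves '[[[0,0,0],0],[[0,0,0],0],[[0,0,0],0],[[0,0,0],0]]'

```text
time_s: 18.18
tcp_pos: [0.5901, 0.0433, 0.1255]
ee_rot: [[-0.979, -0.205, -0.0], [-0.205, 0.979, 0.0], [0.0, 0.0, -1.0]]
wrist_force: [0.3, 0.1, -0.8]
gripper_width: 0.277
gripper_force: 29.8
```

```bash
python3 -c "
from h import *
plan([.5915,.0431,.08],191.8)
s=imaging.capture('scene');p=s['frame']
h=cv2.cvtColor(p,cv2.COLOR_BGR2HSV)[120:260,200:320];m=cv2.inRange(h,(100,120,60),(125,255,255));n,l,st,c=cv2.connectedComponentsWithStats(m);print(st[1:],c[1:]+[200,120])
print(proj(s,[.5915,.0431,.05]),proj(s,[.5915,.0431,.15]))
cv2.imwrite('pics/s4.png',cv2.resize(p[120:270,190:320],None,fx=4,fy=4,interpolation=3))
"
```

```text
tcp [0.5901 0.0433 0.1255] yaw -168.19 shift [-0.0013 -0.0005  0.0455] turn 0.013038388664426748 F [ 0.3   0.09 -0.76] w 0.27741588605154666 gf 29.797550432413118 t 18.18
[[37 62  4  4  9]] [[238.22222222 183.88888889]]
[237.67744381 232.03723107] [236.06408515 187.11629661]
```

View pics/s4.png

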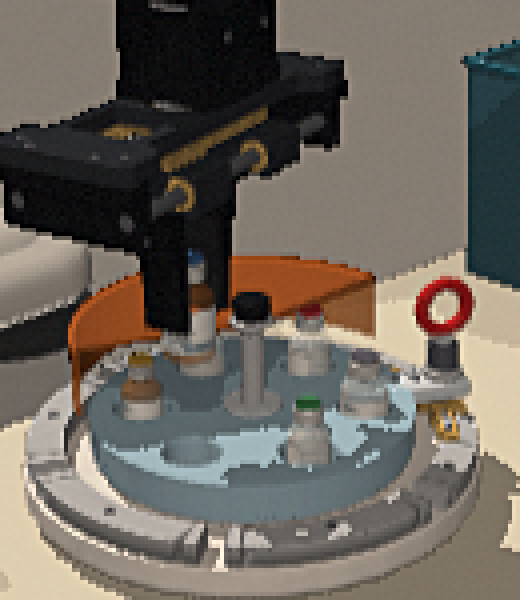

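>>> apply_moves --moves '[[[-0.0013,-0.0003,0.01],0],[[0,0,0.018],0],[[0,0,0.015],0],[[0,0,0.005],0],[[0,0,0],0]]'

```text
time_s: 18.65
tcp_pos: [0.5907, 0.0422, 0.0753]
ee_rot: [[-0.979, -0.203, -0.004], [-0.203, 0.979, -0.001], [0.004, -0.0, -1.0]]
wrist_force: [-0.5, 0.2, -0.3]
gripper_width: 0.281
gripper_force: 29.8
```

>>> apply_moves --moves '[[[0,0,0],0],[[0,0,0],0],[[0,0,0],0],[[0,0,0],0]]'

```text
time_s: 18.98
tcp_pos: [0.5925, 0.0425, 0.0782]
ee_rot: [[-0.979, -0.203, 0.002], [-0.203, 0.979, 0.0], [-0.002, 0.0, -1.0]]
wrist_force: [0.2, 0.3, -0.4]
gripper_width: 0.285
gripper_force: 29.8
```

```bash
python3 -c "
from h import *
plan([.5915,.0431,.0524],191.8)
s=imaging.capture('scene');t=imaging.capture('top');p=s['frame']
for z in (.05,.06): print(proj(s,[.5915-.01,.0431-.0082,z]),proj(s,[.5915,.0431,z]),proj(s,[.5915+.01,.0431+.0082,z]))
cv2.imwrite('pics/s5.png',cv2.resize(p[170:270,200:290],None,fx=6,fy=6,interpolation=3))
"
```

```text
tcp [0.5925 0.0425 0.0782] yaw -168.27 shift [0.0009 0.0008 0.0258] turn -0.06784355499792127 F [ 0.22  0.27 -0.42] w 0.2845623459262006 gf 29.7974070442433 t 18.98
[243.96174155 232.1398989 ] [237.67744381 232.03723107] [231.39204055 231.93454518]
[243.83849508 227.84768264] [237.52325486 227.74413011] [231.20689821 227.64055928]
```

View pics/s5.png

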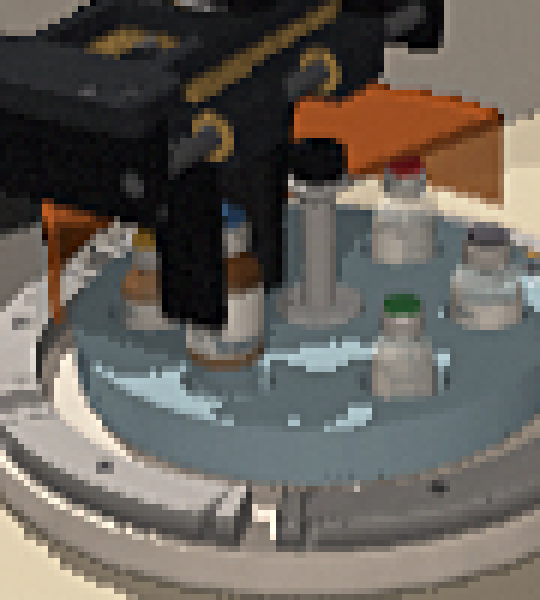

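>>> apply_moves --moves '[[[0.0007,0.0004,0.002],0],[[0,0,0.003],0],[[0,0,0.003],0],[[0,0,0.002],0],[[0,0,0],0]]'

```text
time_s: 19.5
tcp_pos: [0.5907, 0.0425, 0.0665]
ee_rot: [[-0.979, -0.203, -0.002], [-0.203, 0.979, -0.0], [0.002, -0.0, -1.0]]
wrist_force: [0.9, -0.7, 0.1]
gripper_width: 0.282
gripper_force: 29.8
```

>>> apply_moves --moves '[[[0,0,0.003],0],[[0,0,0.003],0],[[0,0,0.003],0],[[0,0,0.002],0],[[0,0,0],0]]'

```text
time_s: 19.92
tcp_pos: [0.5909, 0.0425, 0.0556]
ee_rot: [[-0.979, -0.203, -0.001], [-0.203, 0.979, -0.0], [0.001, -0.0, -1.0]]
wrist_force: [-0.1, 0.1, -0.9]
gripper_width: 0.278
gripper_force: 29.8
```

>>> apply_moves --moves '[[[0,0,0.001],0],[[0,0,0.001],0],[[0,0,0.001],0],[[0,0,0],0]]'

```text
time_s: 20.25
tcp_pos: [0.5911, 0.0426, 0.0532]
ee_rot: [[-0.979, -0.203, -0.0], [-0.203, 0.979, -0.0], [0.0, 0.0, -1.0]]
wrist_force: [-0.3, -0.7, 0.2]
gripper_width: 0.281
gripper_force: 29.8
```

>>> apply_moves --moves '[[[0,0,0.0005],0],[[0,0,0.0005],0],[[0,0,0.0005],0],[[0,0,0],0]]'

```text
time_s: 20.58
tcp_pos: [0.5915, 0.0426, 0.0524]
ee_rot: [[-0.979, -0.204, 0.001], [-0.204, 0.979, -0.0], [-0.0, -0.0, -1.0]]
wrist_force: [-1.0, 0.1, 2.8]
gripper_width: 0.284
gripper_force: 29.8
```

>>> apply_moves --moves '[[[0,0,0],0],[[0,0,0],0],[[0,0,0],0],[[0,0,0],0],[[0,0,0],0]]' --hand 0.04

```text
time_s: 21.0
tcp_pos: [0.5912, 0.0426, 0.0516]
ee_rot: [[-0.979, -0.203, -0.0], [-0.203, 0.979, -0.0], [0.0, -0.0, -1.0]]
wrist_force: [-0.4, -0.4, 0.1]
gripper_width: 0.45
gripper_force: 0.0
```

>>> apply_moves --moves '[[[0,0,-0.005],0],[[0,0,-0.015],0],[[0,0,-0.03],0],[[0,0,-0.04],0],[[0,0,-0.03],0]]'

```text
time_s: 21.42
tcp_pos: [0.5918, 0.0425, 0.1748]
ee_rot: [[-0.979, -0.204, 0.002], [-0.204, 0.979, -0.0], [-0.002, -0.001, -1.0]]
wrist_force: [1.0, 0.3, 0.1]
gripper_width: 0.457
gripper_force: 0.0
```

>>> apply_moves --moves '[[[0.02,0.025,0],0],[[0.02,0.025,0],0],[[0.02,0.025,0],0],[[0.02,0.025,0],0],[[0.02,0.025,0],0]]'

```text
time_s: 21.83
tcp_pos: [0.4668, 0.1452, 0.1723]
ee_rot: [[-0.979, -0.203, 0.001], [-0.203, 0.979, 0.0], [-0.001, 0.0, -1.0]]
wrist_force: [-0.2, -0.1, 0.8]
gripper_width: 0.463
gripper_force: 0.0
```

Run:
```python
from h import *
src=open("b.py").read();exec("def cen"+src.split("def cen")[1].split("R=((0")[0])
plan([.5,.2,.2])
s=imaging.capture('scene');t=imaging.capture('top')
try:
  B=((100,120,50),(125,255,255));bt,a=cen(t,*B,(243,165,265,190));bs,b=cen(s,*B,(225,185,250,225));print(a,b,tri(s,bs,t,bt))
  Rd=((0,150,60),(8,255,255));rt,_=cen(t,*Rd,(305,175,335,200));rs,_=cen(s,*Rd,(285,178,325,215));print("ring",tri(s,rs,t,rt))
except Exception as e:print(e)
a=s['frame'][160:275,200:325];b=t['frame'][115:230,215:340]
cv2.imwrite('pics/s6.png',cv2.resize(np.hstack([a,b]),None,fx=3.2,fy=3.2,interpolation=3))
```

```text
tcp [0.4668 0.1452 0.1723] yaw -168.3 shift [-0.0437  0.0469 -0.0276] turn None F [-0.15 -0.1   0.79] w 0.46281871280424147 gf 0.0 t 21.83
attempt to get argmax of an empty sequence
```

View pics/s6.png

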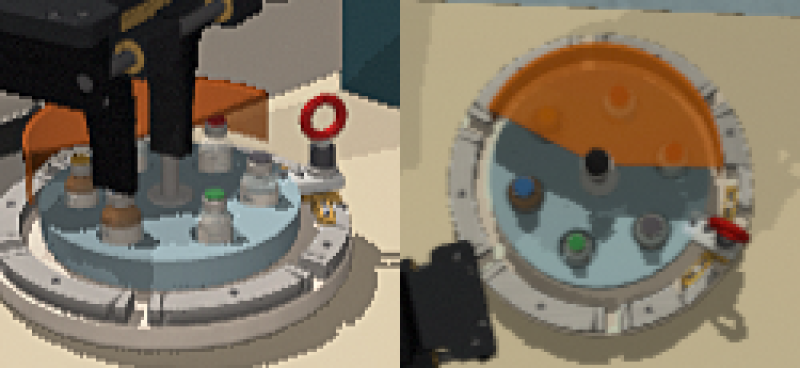

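Run:
```python
from h import *
src=open("b.py").read();exec("def cen"+src.split("def cen")[1].split("R=((0")[0])
s=imaging.capture('scene');t=imaging.capture('top')
Rd=((0,150,60),(8,255,255));rt,_=cen(t,*Rd,(305,175,335,200));rs,_=cen(s,*Rd,(285,178,325,215));X=tri(s,rs,t,rt);print("ring",X)
if X[0][2]<.0925: print(r.finish_job())
```

```text
ring (array([ 0.5515, -0.1143,  0.0887]), array([-0.0001, -0.    , -0.    ]))
the job is handed in; nothing more can be done
None
```

The job is handed in. The tray is one notch counter-clockwise at about 58° (1.01 rad) with the pin dropped home, and the amber vial with the blue cap stands upright on the bottom of the well that was empty. The other vials and the things on the table were left alone. It took about 22 s.

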